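# Load a reagent bottle on the mixer and check its clamp

### The job

Lift the narrow-necked bottle out of the tilted carton and stand it upright in the mixer's cradle, setting it down in your grip rather than dropping it. Then check that the cradle's clamp lever is tight: lean on its upright grip clockwise, as seen from above, with about 10 N for a good second, without forcing it (20 N is too much) or pushing it the other way, and let go. Leave the jars in the carton and the other things on the bench where they are.

Things in the scene. Friction and masses are not known exactly. Their poses are not given: they have to be found in the camera images.
- bottle: the bottle to load: white, paper band, 0.25-0.5 kg, 150 mm tall; body 64 mm diameter up to 95 mm height, shoulder to 108 mm, then neck and cap, a straight 30 mm cylinder at 112-150 mm height (grip here). Origin: centre of underside, z up its axis. Starts in one cell of the carton's lower row, tilted with it 30 degrees, resting on cell floor and low wall, cap top 10 mm below the rim
- carton: open cardboard carton fixed on a dark stand that tilts it 30 degrees: its mouth looks up and to this frame's -x. Origin on the bench, frame upright, y along the rows. Two rows (the lower at -x) of three cells, each 76 mm up the slope by 96 along y inside, centred at y = -100, 0, 100 mm. Depth axis, floor to mouth: (-0.5, 0, 0.866)
- carton_rim (a point): middle of the carton's low rim, 154 mm above the bench, at x = -142 mm of the carton's frame; the opposite rim is the highest, at x = 0, 236 mm above the bench. Walls and dividers 4 mm thick; walls 160 mm deep inside, dividers 150 mm. Outside 164 mm up the slope by 304 mm along y (330 with the folded-down flaps)
- jar_a: a closed wide-mouth white plastic jar, 64 mm diameter, 100 mm tall, with a lid as wide as the jar, standing in one of the carton's cells; leave it there. Origin: centre of its underside, z up its axis
- jar_b: a closed wide-mouth white plastic jar, 64 mm diameter, 120 mm tall, with a lid as wide as the jar, standing in one of the carton's cells; leave it there. Origin: centre of its underside, z up its axis
- jar_c: a closed wide-mouth white plastic jar, 64 mm diameter, 100 mm tall, with a lid as wide as the jar, standing in one of the carton's cells; leave it there. Origin: centre of its underside, z up its axis
- jar_d: a closed wide-mouth white plastic jar, 64 mm diameter, 120 mm tall, with a lid as wide as the jar, standing in one of the carton's cells; leave it there. Origin: centre of its underside, z up its axis
- mixer: fixed bench mixer, white case 170 mm (x) by 270 mm (y), its flat aluminium platform 74 mm above the bench; the steel cradle stands towards its +y end, the black clamp lever towards its -y end. Origin on the bench under the middle of the case, z up
- cradle (a point): centre of the cradle's floor, 80 mm above the bench: the cradle is an open square steel tray, 80 mm by 80 mm inside, walls 4 mm thick rising 40 mm above its floor. Axes as the mixer's. The bottle stands on this floor
- lever_axis (a point): a point on the clamp lever's vertical turning axis, at the top of its hub (112 mm above the bench); the black arm runs from here 70 mm in the mixer's -y direction to the upright grip
- lever_grip (a point): on the axis of the lever's upright grip, a black post 18 mm in diameter from 100 to 155 mm above the bench, 70 mm from the turning axis; this point is 130 mm above the bench. Clockwise seen from above moves it towards the mixer's -x
- lever (a joint): turn of the clamp lever, rad: 0 at rest, positive clockwise seen from above. The screw is tight: the lever only gives springily, 18 N m per rad, so that 10 N on the grip turns it 0.039 rad (2.7 mm at the grip), and returns when let go
- tip_box: bystander: grey box with clear lid, 85 x 125 x 62 mm, origin under its centre
- beaker: bystander: glass beaker, 80 mm diameter, 95 mm tall, origin under its centre
- wash_jar: bystander: clear jar, 70 mm diameter, 90 mm tall, origin under its centre

How it is judged:
On the way, in this order (a step that is already met when the one before it is completed fails the run):
1. the bottle is lifted out of the carton (height (world z) of bottle above 0.13 m and contact force between bottle and carton below 0.1 N and contact force between the fingers and bottle above 0.5 N), for 0.1 s.
2. the bottle touches down in the cradle, upright and still gripped (contact force between bottle and mixer above 0.5 N and contact force between the fingers and bottle above 0.5 N and angle between bottle's own z axis and vertical below 0.25 rad and z of bottle in the frame of cradle below 0.012 m and horizontal distance between bottle and cradle below 0.02 m).
3. the bottle stands in the cradle, let go (horizontal distance between bottle and cradle below 0.016 m and z of bottle in the frame of cradle between -0.006 and 0.006 m and angle between bottle's own z axis and vertical below 0.08 rad and contact force between the fingers and bottle below 0.05 N), for 0.2 s.
4. the robot leans on the clamp lever clockwise, with a torque worth 6 N or more at the grip, for half a second (value of joint lever above 0.023 rad), for 0.5 s.
At the end, for the whole second after the job is handed in: the bottle stands upright (within 0.08 rad) and still on the cradle's floor (within 6 mm in height, 16 mm of its centre), the lever has been checked and is back at rest (within 0.008 rad), the jars stand in their cells (within 40 mm of their starts) and the bystanders where they were (within 30 mm) (horizontal distance between bottle and cradle below 0.016 m and z of bottle in the frame of cradle between -0.006 and 0.006 m and angle between bottle's own z axis and vertical below 0.08 rad and linear speed of bottle below 0.02 m/s and value of joint lever between -0.008 and 0.008 rad and distance of each of jar_a, jar_b, jar_c, jar_d from where it was at the start of the episode below 0.04 m and distance of each of tip_box, beaker, wash_jar from where it was at the start of the episode below 0.03 m); the robot touches nothing.
It fails at once if the clamp lever is forced: more than 22 N worth at the grip (0.085 rad) (value of joint lever above 0.085 rad).
It fails at once if the clamp lever is pushed the loosening way (beyond -0.02 rad) (value of joint lever below -0.02 rad).
It fails at once if a jar is moved more than 40 mm (distance of any of jar_a, jar_b, jar_c, jar_d from where it was at the start of the episode above 0.04 m).
It fails at once if a bystander is moved more than 30 mm (distance of any of tip_box, beaker, wash_jar from where it was at the start of the episode above 0.03 m).
It also fails if it takes over 62 s, if anything falls off the work surface, if the arm or the gripper's body presses on something with over 40 N, if the wrist force passes 120 N, or if a joint passes its speed limit or range.

### The arm

A 6-joint arm with a two-finger parallel gripper is mounted at the origin on the work surface. World frame = base frame: x ahead of the robot, y to its left, z up, the work surface at z = 0. Lengths are in m, angles in rad, forces in N, time in s.
With the tool pointing down it reaches from about 0.3 to 0.75 m from the base axis. Payload 8.5 kg.
Tool frame: the origin (TCP) lies midway between the tips of the shut fingers; the grasp point (between the pads) lies 19 mm behind it (grasp_offset is the z of the grasp point in the tool frame, in m); z points along the fingers, y is the line along which they close (so a half turn about z gives the same grasp; the last joint's range is limited). The gripper opens to 88 mm and grips with 3 to 60 N. Pads are 18 mm wide; open, the fingers measure 123 mm over their backs; the gripper's body (75 mm by 187 mm) begins 45 mm behind the grasp point.
Start: joints at [0.98, 0.381, 1.297, -0, 1.464, -0.215], TCP at [0.202, 0.512, 0.239] pointing down, gripper open.
Joint ranges: [-3.11, 3.11], [-0.89, 2.33], [0.22, 2.48], [-1.42, 4.56], [0.17, 2.85], [-2.88, 2.88]. Speed limits (rad/s): [2.39, 2.39, 3.14, 3.14, 3.14, 3.14].

### API

Orientations are given as a unit quaternion [w, x, y, z].
In Python, from bench import * gives the robot as it stands. Calls block until the motion is done:
- goto(position, orientation): joint-space move of the TCP to a pose.
- move_linear(position, attitude=None, max_speed=0.15): straight line of the TCP; attitude=None keeps the orientation; max_speed is the mean speed in m/s.
- move_j(angles): joint-space move.
- gripper_to(opening, newtons=None): finger opening in m; newtons is the grip in N (None keeps the last); returns when the fingers have stopped.
- hold(seconds).
- inverse_kinematics(position, orientation): joint angles nearest the present ones, or None.
- get_state(): the state.
- capture(name): name is "scene" or "top" or "wrist"; returns a dict with "color" (400x640x3 uint8, red, green, blue), "mtx" (3x3 intrinsics, pixels), "eye" and "attitude" of the camera in the world. Camera axes: x right, y up, looking along -z (the intrinsics and any distortion apply to the point x, -y, -z); pixel columns grow to the right and rows downward; lengths in m; the calibration is good to about 2 mm. A picture is of the moment at which its call begins. There is no depth.
A pose or a line that the arm cannot do raises IKError and nothing moves.
- sign_off(): hands the job in; it is judged then, once.
The state is a dict: "t": time; "q": joint angles; "qd": joint speeds; "effort": joint torques, N m; "eef_pos": TCP position; "eef_rot": TCP orientation; "force": force on the tool from outside, world axes, zero at the start; "ft_torque": the same for the moment, N m; "gripper_width": finger opening in m; "gripper_force": force on a finger pad.
Only numpy, scipy, OpenCV 4.12 (cv2) and the standard library are available. Lean on these libraries where they do the work, as an engineer would, in place of code of your own. Each camera call takes 0.05 s, during which the arm holds its last target. There are 200 camera calls.

## Working session

There is one attempt and no reset: what is moved stays moved. The work goes in short steps, each a Python script; the robot and the scene stay as the last script left them, time stands still between calls to the robot, and variables do not carry over. Pictures are saved under pics/ and viewed, at most 10 in all, crops included, and the job is handed in when it is done.

```bash
mkdir -p pics; ls
python3 - <<'E'
from bench import *
import cv2,pickle
d={}
for n in ["scene","top","wrist"]:
    c=capture(n); d[n]=c
    cv2.imwrite(f"pics/{n}0.png",c["color"][:,:,::-1])
    print(n,c["mtx"],c["eye"],c["attitude"],[k for k in c])
pickle.dump(d,open("cap0.pkl","wb"))
print(get_state())
E
```

```text
pics
scene [[479.87337172   0.         311.67500945]
 [  0.         479.87337172 202.58668442]
 [  0.           0.           1.        ]] [ 0.21417429 -0.29089879  1.08144819] [ 0.85841973  0.22263243 -0.11384682 -0.44787193] ['color', 'mtx', 'eye', 'attitude']
top [[429.38094019   0.         315.2021167 ]
 [  0.         429.38094019 198.32586057]
 [  0.           0.           1.        ]] [ 0.56248795 -0.00377856  1.27175644] [ 0.715106    0.02774157 -0.02713335 -0.6979381 ] ['color', 'mtx', 'eye', 'attitude']
wrist [[302.26929725   0.         319.17329105]
 [  0.         302.26929725 202.43370677]
 [  0.           0.           1.        ]] [0.13625616 0.53755434 0.3842097 ] [ 0.81847129 -0.11673703 -0.07854172  0.55705333] ['color', 'mtx', 'eye', 'attitude']
{'t': 0.15, 'q': array([ 9.79699984e-01,  3.81053727e-01,  1.29799031e+00,  1.11865873e-05,
        1.46358945e+00, -2.15331335e-01]), 'qd': array([ 1.13596354e-03, -2.14502102e-03, -1.66523086e-03,  4.17232637e-04,
       -5.42138336e-04,  3.34879705e-05]), 'effort': array([ 2.24238938e-03, -4.38080657e+01, -2.24615818e+01,  7.13809091e-02,
        3.43865901e-02, -9.21188280e-05]), 'eef_pos': array([0.20174761, 0.51145595, 0.23830539]), 'eef_rot': array([-2.09314522e-04,  1.86779648e-01,  9.82401696e-01, -4.76500579e-04]), 'force': array([0.62970599, 0.30723033, 0.5936348 ]), 'ft_torque': array([-0.00273985, -0.03948046,  0.048146  ]), 'gripper_force': 0.0, 'gripper_width': 0.08811876506723564}
```

View pics/scene0.png

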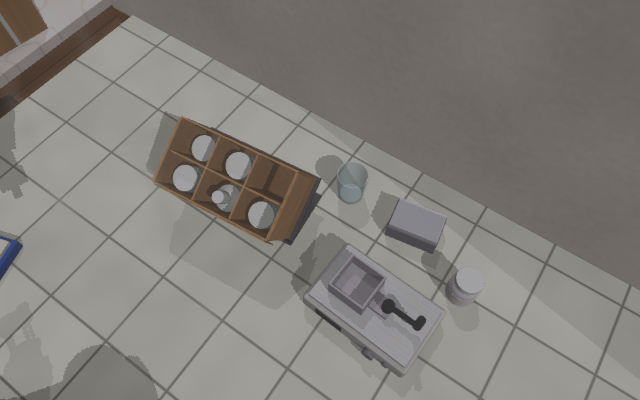

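View pics/top0.png

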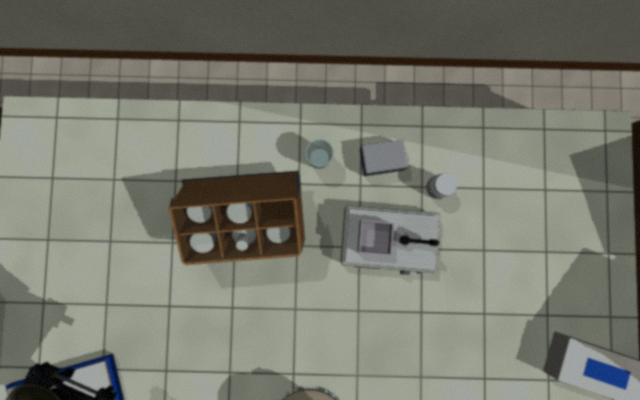

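Run:
```python
import cv2
a=cv2.imread("pics/scene0.png")[110:320-0,150:330]; 
b=cv2.imread("pics/scene0.png")[235:385,295:455]
t=cv2.imread("pics/top0.png")[165:280,160:450]
import numpy as np
A=cv2.resize(a[:145],None,fx=2.4,fy=2.4,interpolation=cv2.INTER_CUBIC)
B=cv2.resize(b,None,fx=2.2,fy=2.2,interpolation=cv2.INTER_CUBIC)
h=max(len(A),len(B)); 
c=np.zeros((h,A.shape[1]+B.shape[1],3),np.uint8); c[:len(A),:A.shape[1]]=A; c[:len(B),A.shape[1]:]=B
cv2.imwrite("pics/s_crop.png",c); print(c.shape,A.shape)
cv2.imwrite("pics/t_crop.png",cv2.resize(t,None,fx=2.75,fy=2.75,interpolation=cv2.INTER_CUBIC))
```

```text
(348, 784, 3) (348, 432, 3)
```

View pics/s_crop.png

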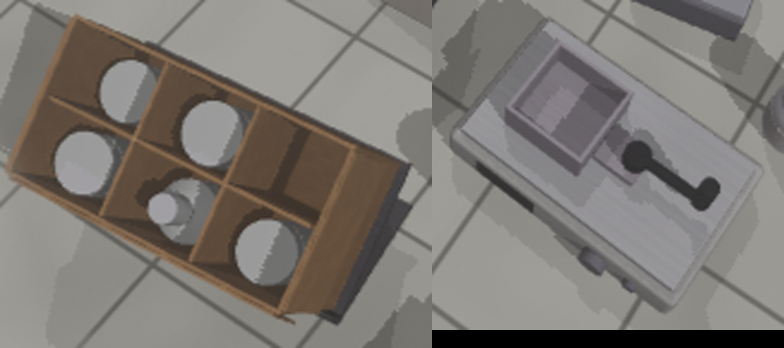

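View pics/t_crop.png

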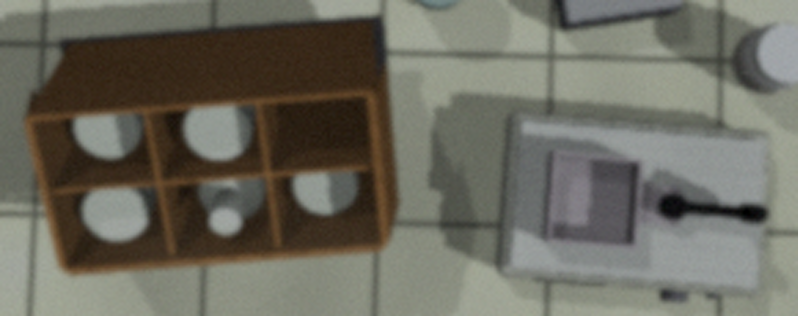

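```bash
cat > h.py <<'E'
import numpy as np, pickle, cv2
from scipy.spatial.transform import Rotation as R
def ray(c,u,v):
    K=c["mtx"]; q=np.array(c["attitude"]); r=R.from_quat(q[[1,2,3,0]])
    d=r.apply([(u-K[0,2])/K[0,0],-(v-K[1,2])/K[1,1],-1.0]); return np.array(c["eye"]),d/np.linalg.norm(d)
def onz(c,u,v,z):
    o,d=ray(c,u,v); return o+d*(z-o[2])/d[2]
def tri(c1,p1,c2,p2):
    o1,d1=ray(c1,*p1);o2,d2=ray(c2,*p2)
    s=np.linalg.lstsq(np.c_[d1,-d2],o2-o1,rcond=None)[0]
    a,b=o1+s[0]*d1,o2+s[1]*d2; return (a+b)/2,np.linalg.norm(a-b)
def proj(c,X):
    q=np.array(c["attitude"]); p=R.from_quat(q[[1,2,3,0]]).inv().apply(np.atleast_2d(X)-c["eye"])
    K=c["mtx"]; return np.c_[K[0,2]+K[0,0]*p[:,0]/-p[:,2],K[1,2]-K[1,1]*p[:,1]/-p[:,2]]
E
python3 - <<'E'
from h import *
np.set_printoptions(precision=4,suppress=True)
d=pickle.load(open("cap0.pkl","rb"));S,T=d["scene"],d["top"]
t=lambda u,v:((u+.5)/2.75+160-.5,(v+.5)/2.75+165-.5)
sa=lambda u,v:((u+.5)/2.4+150-.5,(v+.5)/2.4+110-.5)
sb=lambda u,v:((u-432+.5)/2.2+295-.5,(v+.5)/2.2+235-.5)
P={"cap":(t(225,221),sa(165,209),.163),"rimHL":(t(28,118),sa(75,17),.236),"rimHR":(t(376,92),sa(353,148),.236),
"rimLL":(t(66,272),sa(8,175),.154),"rimLR":(t(388,247),sa(287,312),.154),
"cr1":(t(549,150),sb(561,42),.12),"cr2":(t(638,158),sb(634,95),.12),"cr3":(t(634,245),sb(582,173),.12),"cr4":(t(546,240),sb(506,107),.12),
"hub":(t(672,205),sb(636,157),.118),"grip":(t(755,212),sb(707,190),.150)}
for k,(a,b,z) in P.items():
    x,e=tri(T,a,S,b); print(k,"top",onz(T,*a,z)[:2],"scene",onz(S,*b,z)[:2],"tri",x,round(e,4))
E
```

```text
cap top [0.5238 0.1845] scene [0.5233 0.1803] tri [0.5245 0.1845 0.1569] 0.0027
rimHL top [0.6121 0.3485] scene [0.6085 0.3457] tri [0.6123 0.3513 0.2283] 0.0005
rimHR top [0.6424 0.0436] scene [0.6391 0.0481] tri [0.6405 0.0457 0.2367] 0.0056
rimLL top [0.4723 0.3334] scene [0.4699 0.3306] tri [0.4718 0.3355 0.147 ] 0.0002
rimLR top [0.5029 0.032 ] scene [0.5078 0.0284] tri [0.505  0.0296 0.157 ] 0.0059
cr1 top [ 0.5988 -0.1213] scene [ 0.5958 -0.1294] tri [ 0.6007 -0.1248  0.104 ] 0.0048
cr2 top [ 0.5931 -0.2081] scene [ 0.5896 -0.2162] tri [ 0.5948 -0.213   0.1028] 0.0046
cr3 top [ 0.5088 -0.2051] scene [ 0.4969 -0.2155] tri [ 0.5074 -0.2121  0.0827] 0.0012
cr4 top [ 0.5116 -0.1198] scene [ 0.5096 -0.1224] tri [ 0.5115 -0.1208  0.1129] 0.0008
hub top [ 0.5483 -0.242 ] scene [ 0.539  -0.2486] tri [ 0.5479 -0.2474  0.0916] 0.0
grip top [ 0.544  -0.3139] scene [ 0.5384 -0.3168] tri [ 0.5436 -0.3175  0.1359] 0.0007
```

```bash
cat >> h.py <<'E'
YC=0.1016
ax=np.array([-.5*np.cos(YC),-.5*np.sin(YC),.8660])
def toolq(z,y):
    x=np.cross(y,z); q=R.from_matrix(np.c_[x,y,z]).as_quat(); return q[[3,0,1,2]]
E
python3 - <<'E'
from bench import *
from h import *
cap=np.array([.5238,.183,.163]); yv=np.array([-np.sin(YC),np.cos(YC),0])
best=None
for s in (1,-1):
    q=toolq(-ax,s*yv)
    js=[inverse_kinematics(list(cap+k*ax),list(q)) for k in (.16,-.035)]
    print(s,[None if j is None else np.round(j,2) for j in js])
    if js[0] is not None and js[1] is not None:
        c=np.abs(np.array(js[0])-get_state()["q"]).max()
        if best is None or c<best[0]: best=(c,s,q)
goto(list(cap+.16*ax),list(best[2])); print(best)
st=get_state(); print(st["t"],st["eef_pos"],st["eef_rot"])
c=capture("wrist"); pickle.dump(c,open("w1.pkl","wb")); cv2.imwrite("pics/w1.png",c["color"][:,:,::-1])
print(c["eye"],"cap expected",proj(c,cap))
E
```

```text
1 [array([ 0.14,  0.01,  1.7 , -0.02,  0.91, -1.53]), array([ 0.13,  0.38,  1.77, -0.03,  0.46, -1.52])]
-1 [array([ 0.14,  0.01,  1.7 , -0.02,  0.91,  1.61]), array([ 0.13,  0.38,  1.77, -0.03,  0.46,  1.62])]
(np.float64(1.312962598121672), 1, array([ 0.25849128, -0.04904785,  0.9646781 ,  0.01314266]))
1.6833 [0.44417083 0.17532042 0.30152725] [ 0.25833945 -0.04911687  0.96471181  0.0133932 ]
[0.31096404 0.16111678 0.39200222] cap expected [[319.19570198 185.98134347]]
```

View pics/w1.png

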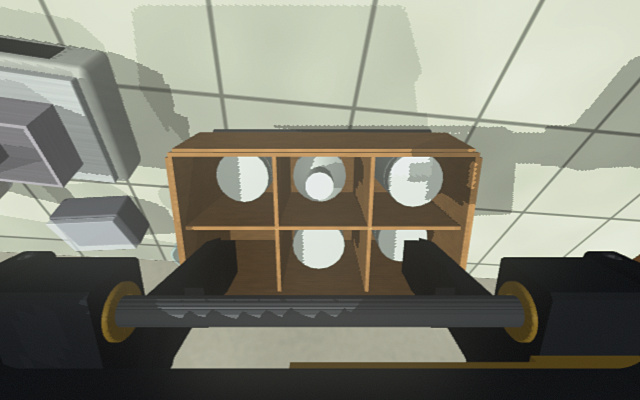

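The wrist view shows the cap at (320,185), against an expected (319,186). The bottle is centred in its cell, between dividers at columns 275 and 370. I'll grasp along the bottle's axis.

Run:
```python
from bench import *
from h import *
np.set_printoptions(precision=4,suppress=True)
cap=np.array([.5238,.183,.163]); yv=np.array([-np.sin(YC),np.cos(YC),0]); q=list(toolq(-ax,yv))
def p(m): s=get_state(); print(m,round(s["t"],2),s["eef_pos"],s["force"],round(s["gripper_width"],4),round(s["gripper_force"],1))
gripper_to(.046)
move_linear(list(cap+.03*ax),q,.15); p("near")
move_linear(list(cap-.034*ax),None,.06); p("at")
gripper_to(0.0,45); p("grip")
```

```text
near 3.51 [0.5089 0.1815 0.1897] [ 0.9619  0.8842 -0.5849] 0.0461 0.0
at 4.72 [0.5407 0.1848 0.1339] [0.4771 1.0917 1.1038] 0.046 0.0
grip 5.12 [0.5407 0.1848 0.1338] [-1.5414  0.0162  2.4319] 0.0288 45.0
```

Run:
```python
from bench import *
from h import *
np.set_printoptions(precision=4,suppress=True)
def p(m): s=get_state(); print(m,round(s["t"],2),s["eef_pos"],s["force"],round(s["gripper_width"],4),round(s["gripper_force"],1))
cap=np.array([.5238,.183,.163]); up=np.array([.866*np.cos(YC),.866*np.sin(YC),.5])
a=cap-.034*ax
move_linear(list(a+.02*ax+.003*up),None,.05)
move_linear(list(a+.19*ax+.003*up),None,.12); p("out")
YM=-.062; q=list(toolq(np.array([0,0,-1.]),np.array([-np.sin(YM),np.cos(YM),0])))
move_linear([.43,.165,.38],q,.12); p("upright")
move_linear([.551,-.165,.36],q,.2); hold(.3); p("over")
c=capture("wrist"); pickle.dump(c,open("w2.pkl","wb")); cv2.imwrite("pics/w2.png",c["color"][:,:,::-1])
cr=np.array([.552,-.1645,.12]);ym=np.array([-np.sin(YM),np.cos(YM),0]);xm=np.array([np.cos(YM),np.sin(YM),0])
print(proj(c,[cr+.04*(i*xm+j*ym) for i,j in((1,1),(1,-1),(-1,-1),(-1,1))]))
```

```text
out 7.25 [0.4488 0.1753 0.299 ] [ 0.4995 -0.4846 -5.7064] 0.0287 45.0
upright 8.16 [0.4301 0.165  0.3794] [-0.18    0.2491 -5.1273] 0.0289 45.0
over 10.37 [ 0.551  -0.1648  0.3601] [ 0.5964 -0.0123 -5.2138] 0.0291 45.0
[[349.7747 202.0581]
 [289.6033 202.0394]
 [287.883  140.8363]
 [351.5918 140.8553]]
```

View pics/w2.png

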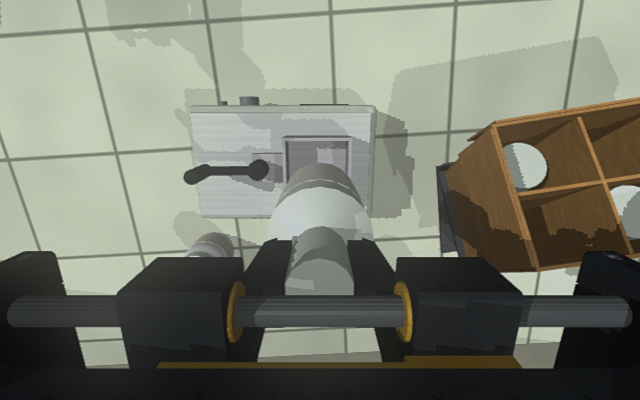

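Run:
```python
import cv2
a=cv2.imread("pics/w2.png")[95:225,180:380]
cv2.imwrite("pics/w2c.png",cv2.resize(a,None,fx=4,fy=4,interpolation=cv2.INTER_CUBIC))
```

```text
(no output)
```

View pics/w2c.png

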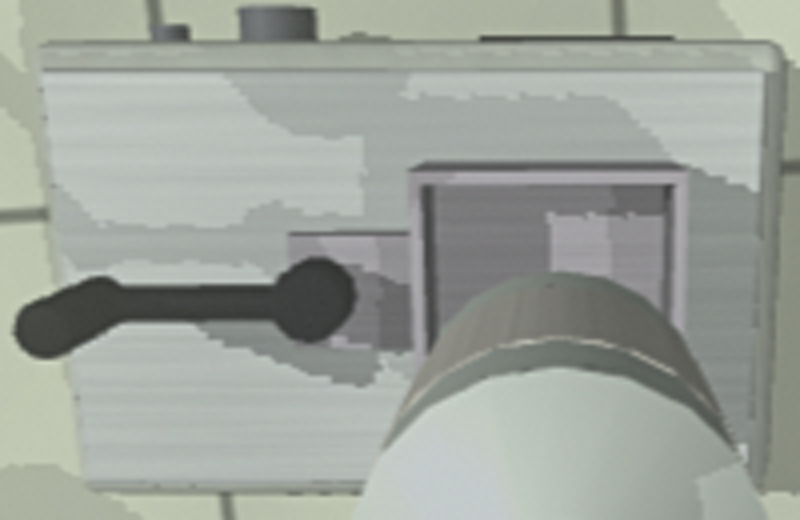

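The cradle's near-edge inner corners are at (285,141) and (349,141), about 3.5 mm further to -y than estimated. The bottle hangs straight, so I'll correct for that and lower it with a force check.

Run:
```python
from bench import *
from h import *
np.set_printoptions(precision=4,suppress=True)
def p(m): s=get_state(); print(m,round(s["t"],2),s["eef_pos"],s["force"],s["ft_torque"],round(s["gripper_width"],4),round(s["gripper_force"],1)); return s
X,Y=.552,-.167
move_linear([X,Y,.25],None,.15); hold(.1); p("above rim")
move_linear([X,Y,.203],None,.06); hold(.3); s=p("in"); f0=s["force"]
z=.203
while z>.188:
    z-=.001; move_linear([X,Y,z],None,.02); s=get_state()
    if s["force"][2]-f0[2]>2.5: break
hold(.1); p("touch")
c=capture("wrist"); pickle.dump(c,open("w3.pkl","wb")); cv2.imwrite("pics/w3.png",c["color"][:,:,::-1])
```

```text
above rim 11.4 [ 0.5523 -0.1672  0.2511] [-0.495  -0.2132 -3.8306] [0.0369 0.0197 0.0331] 0.0291 45.0
in 12.63 [ 0.5521 -0.167   0.2032] [-0.071   0.3232 -5.1045] [ 0.0609 -0.0142 -0.0021] 0.0291 45.0
touch 14.98 [ 0.5525 -0.167   0.1952] [-0.7034  1.5436  4.0217] [ 0.2846  0.0796 -0.0347] 0.0285 45.0
```

Run:
```python
from bench import *
from h import *
np.set_printoptions(precision=4,suppress=True)
def p(m): s=get_state(); print(m,round(s["t"],2),s["eef_pos"],s["force"],s["ft_torque"],round(s["gripper_width"],4),round(s["gripper_force"],1)); return s
gripper_to(.06); hold(.4); p("open")
move_linear([.552,-.167,.30],None,.1); p("up")
move_linear([.43,-.17,.36],None,.25); hold(.1)
d={}
for n in("scene","top","wrist"):
    d[n]=capture(n)
pickle.dump(d,open("cap1.pkl","wb"))
S=d["scene"]["color"][225:385,290:460,::-1]; T=d["top"]["color"][195:285,330:455,::-1]; W=d["wrist"]["color"][:,:,::-1]
A=cv2.resize(S,None,fx=2.2,fy=2.2,interpolation=2);B=cv2.resize(T,None,fx=3,fy=3,interpolation=2)
o=np.zeros((600,760,3),np.uint8); o[:A.shape[0],:A.shape[1]]=A; o[:B.shape[0],380:380+B.shape[1]]=B
print(A.shape,B.shape)
w=cv2.resize(W[0:250],None,fx=.9,fy=.9); o[360:360+len(w),:w.shape[1]]=w
cv2.imwrite("pics/after.png",o)
```

```text
open 16.05 [ 0.552 -0.167  0.194] [ 0.7086 -0.7778  0.9782] [0.0619 0.0125 0.0402] 0.0601 0.0
up 17.26 [ 0.5518 -0.1669  0.2993] [-1.0516  0.2246 -0.2318] [0.0179 0.0048 0.0258] 0.0599 0.0
(352, 374, 3) (270, 375, 3)
```

View pics/after.png

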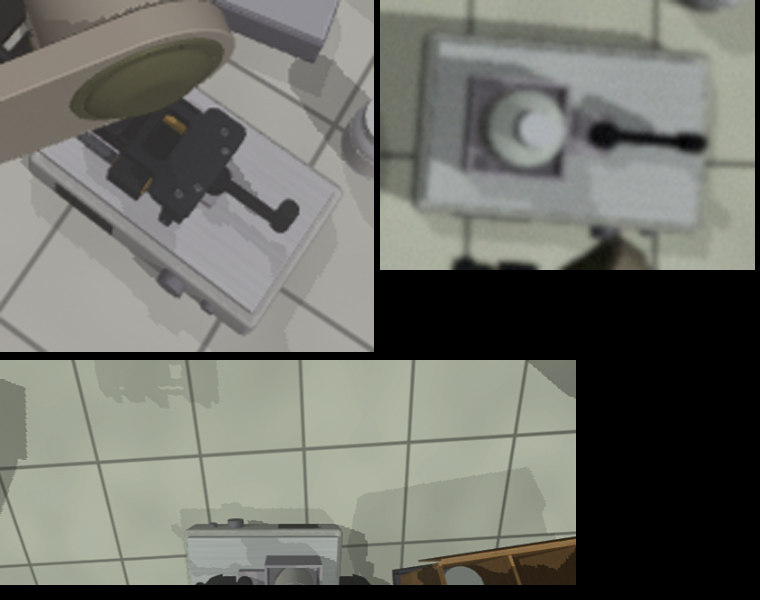

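Run:
```python
from h import *
np.set_printoptions(precision=4,suppress=True)
w=pickle.load(open("w2.pkl","rb")); f=lambda u,v:((u+.5)/4+180-.5,(v+.5)/4+95-.5)
d=pickle.load(open("cap1.pkl","rb")); T=d["top"]; S=d["scene"]
print("w hub",onz(w,*f(315,299),.112),"grip",onz(w,*f(46,327),.155),"gripbase",onz(w,*f(103,300),.11))
t=lambda u,v:((u-380+.5)/3+330-.5,(v+.5)/3+195-.5); s=lambda u,v:((u+.5)/2.2+290-.5,(v+.5)/2.2+225-.5)
print("t hub",onz(T,*t(603,136),.112),"grip",onz(T,*t(692,143),.155)); print("s grip",onz(S,*s(288,210),.155))
print("wash jar",onz(T,441,183,.09))
```

```text
w hub [ 0.5446 -0.2449  0.112 ] grip [ 0.541  -0.3159  0.155 ] gripbase [ 0.5409 -0.3153  0.11  ]
t hub [ 0.5461 -0.2431  0.112 ] grip [ 0.5426 -0.311   0.155 ]
s grip [ 0.5393 -0.3173  0.155 ]
wash jar [ 0.7054 -0.3488  0.09  ]
```

Run:
```python
from bench import *
from h import *
np.set_printoptions(precision=4,suppress=True)
def F(n=5):
    v=[]
    for _ in range(n): hold(.02); v.append(get_state()["force"])
    return np.mean(v,0)
YM=-.062; xm=np.array([np.cos(YM),np.sin(YM),0]); g=np.array([.541,-.3155,0])
gripper_to(0.0,10)
P=lambda dx,z: list(g+dx*xm+[0,0,z])
move_linear(P(.042,.36),None,.25)
move_linear(P(.042,.20),None,.15)
move_linear(P(.042,.122),None,.08); hold(.3)
f0=F(15); print("t",get_state()["t"],get_state()["eef_pos"],f0,get_state()["gripper_width"])
dx=.042; log=[]
while dx>.004:
    dx-=.001 if not log or log[-1][1]<1.5 else .0005
    move_linear(P(dx,.122),None,.02); f=(F(5)-f0)@xm; log.append((round(dx,4),round(f,2)))
    if f>9.2: break
print(log[-16:])
hold(.6); print(F()-f0); hold(.6); print((F()-f0),get_state()["t"])
move_linear(P(.045,.122),None,.03); hold(.2); print("off",F()-f0)
move_linear(P(.045,.36),None,.15); print(get_state()["t"])
```

```text
t 23.0417 [ 0.5829 -0.3181  0.122 ] [-0.0192 -0.1842  0.1444] 0.0002599821536172172
[(0.027, np.float64(0.07)), (0.026, np.float64(0.22)), (0.025, np.float64(-0.14)), (0.024, np.float64(-0.7)), (0.023, np.float64(-0.23)), (0.022, np.float64(-0.39)), (0.021, np.float64(0.36)), (0.02, np.float64(-0.17)), (0.019, np.float64(0.1)), (0.018, np.float64(1.62)), (0.0175, np.float64(3.25)), (0.017, np.float64(4.19)), (0.0165, np.float64(5.43)), (0.016, np.float64(6.59)), (0.0155, np.float64(7.73)), (0.015, np.float64(9.23))]
[ 8.693  -2.2995 -2.8994]
[ 8.6575 -2.8053 -2.9497] 34.4083
off [-0.0302  0.3638  0.0151]
37.575
```

Run:
```python
from bench import *
import cv2
move_linear([.40,-.10,.42],None,.25); hold(.2)
c=capture("top"); cv2.imwrite("pics/final.png",cv2.resize(c["color"][120:290,160:460,::-1],None,fx=2.6,fy=2.6,interpolation=2)); print(get_state()["t"])
```

```text
39.15
```

View pics/final.png

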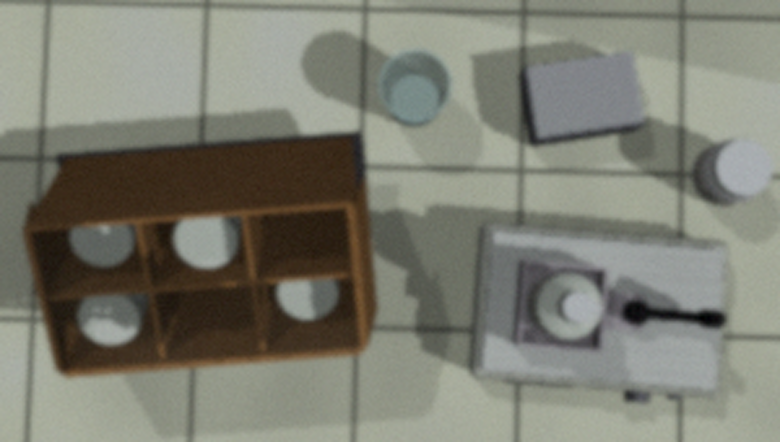

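The final view shows the bottle upright in the cradle at (572,305), all four jars in their cells, the lever at rest and the bystanders where they were.

```bash
python3 -c "
from bench import *
print(sign_off())"
```

```text
the job is handed in; nothing more can be done
None
```

The job is handed in, with no verdict returned: the bottle was set down in grip and stands upright in the cradle, the lever was leaned on clockwise with about 9 N for over a second and released, and the jars and bystanders look unmoved in the final picture.

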